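# Crank the inspection shuttle under the ring lamp

## Robot

A 6-joint arm with a two-finger parallel gripper is mounted at the origin on a cart in front of the work surface, level with it; the furniture and walls round the work are solid. World frame = base frame: x ahead of the robot, y to its left, z up, the work surface at z = 0. Lengths are in m, angles in rad, forces in N, time in s.
With the tool pointing down it reaches from about 0.25 to 0.725 m from the base axis. Payload 9.7 kg.
Tool frame: the origin (TCP) lies at the very end of the fingers, on their centre line; the grasp point (between the pads) lies ctrl.pinch_z behind it (ctrl.pinch_z is the distance from the TCP to the grasp point, in m); z points along the fingers, y is the line along which they close (so a half turn about z gives the same grasp; the last joint's range is limited). The gripper opens to 85 mm and grips with 20 to 120 N. Pads are 22 mm wide; open, the fingers measure 114 mm over their backs; the gripper's body (76 mm by 85 mm) begins 54 mm behind the grasp point. The pads swing forward as they close: fully open they stand 13 mm farther back than shut.
Start: joints at [-1.165, 0.087, 0.176, 1.66, 0, 1.571], TCP at [0.217, -0.505, 0.202] pointing down, gripper open.
Joint ranges: [-3.13, 3.13], [-0.85, 1.81], [-1.15, 1.24], [-2.2, 2.28], [-1.44, 1.52], [-3.14, 3.14]. Speed limits (rad/s): [2.22, 2.22, 2.57, 3.14, 3.14, 3.14].

## Interface

Orientations are given as a rotation vector (axis times angle).
In Python, from plant import readout, imaging, finish_job, ctrl gives the robot as it stands.
- The arm moves only by the shell command python3 -m handwheel 'ROWS'. ROWS is JSON, a list that holds one entry, the list of rows, each a list of 5 numbers: the opening, from -1 (shut) to 1 (fully open), then the shift along the tool's x, y, z in m, then the turn about the tool's z in rad. In form: [[[jaw, x, y, z, spin], ...]]. A call has 1 to 12 rows; each row shifts and turns the commanded pose from where the row before left it, along the tool's axes as they then stand; what a row does not reach is not made up. A row lasts 1/12 s, in which the tool goes at most 41.7 mm and 7.16 degrees, less where a joint would pass 70% of its speed; a pose out of reach is approached as far as the arm can. A call is refused whole if a number of a shift passes 0.0417 or a number of a turn 0.125, either way. A call with a gripper value outside its range is refused whole. The fingers move at their own pace and stop on an object; the grip force is fixed at half the most. Time passes only in rows, so rows that do not move let the fingers close. It gives the time, the measured TCP pose, the force, the opening and the grip force at its end, in the units of the state.
- readout.get_state(): the state, without advancing time (a new reading comes with each control period).
- imaging.snapshot(name): name is "scene" or "top" or "wrist"; returns a dict with "pixels" (400x640x3 uint8, red, green, blue), "vertical_fov" (degrees; the focal length in pixels is half the picture's height over the tangent of half this angle, whatever the lens; pixels are square), "cx", "cy" (the principal point, pixels), "origin" and "orientation" of the camera in the world; the wrist camera has in their place "mount" (4x4, takes a point from camera to tool coordinates, whose origin is the TCP and whose axes are the flange's). Camera axes: x right, y down, z forward; pixel columns grow to the right and rows downward; lengths in m; the calibration is good to about 2 mm. A picture is of the moment at which its call begins: read the wrist's pose just before it. There is no depth.
- finish_job(): hands the job in; it is judged then, once.
The state is a dict: "t": time; "qpos": joint angles; "qd": joint speeds; "effort": joint torques, N m; "ee_pos": TCP position; "tool_rot": TCP orientation; "contact_force": force on the tool from outside, world axes, zero at the start; "wrist_torque": the same for the moment, N m; "grip_width": finger opening in m; "grip_force": force on a finger pad.
Only numpy, scipy, OpenCV 4.12 (cv2) and the standard library are available. Lean on these libraries where they do the work, as an engineer would, in place of code of your own. Each camera call takes 0.05 s, during which the arm holds its last target. There are 200 camera calls.

## Task

The petri dish rides on the carriage of the small inspection shuttle. Turn its hand crank, for as many turns as it takes, until the dish is centred under the black ring lamp (the carriage's white line stands at the red pointer), then let go of the crank. Move the carriage only with the crank, never by pushing the carriage or the dish, and leave the things standing beside the shuttle where they are.

Things in the scene. Friction and masses are not known exactly. Their poses are not given: they have to be found in the camera images.
- shuttle: inspection shuttle, fixed to the desk: aluminium base plate 100 x 340 mm, top 10 mm up, two steel rods along its y axis, blue gearbox (74 x 74 mm, 46 mm high) with the crank at its -y end, black ring lamp towards +y (its upright on the +x side, 50 to 71 mm out). Scale and red pointer on its -x edge. Origin: centre of the underside, on the desk; z up, y from crank end to lamp end
- crank_axis (a point): point on the crank's upright axis of rotation, 87 mm above the desk (the height of point handle), 115 mm from the shuttle's origin towards its -y end
- handle (a point): centre of the crank's upright black knob, 87 mm above the desk: 22 mm diameter, 64 to 109 mm above the desk. It travels on a circle of 55 mm radius about crank_axis. The knob spins freely on its own pin, so a gripper that holds it need not turn. The flat steel crank arm lies below it, its top 62 mm above the desk
- crank (a joint): crank angle in rad, counted on over turns: 0 = handle on the shuttle's -x side; grows clockwise seen from above (next the +y side), driving the carriage away from the crank towards the lamp, 30 mm a turn; turned back, it returns. Starts at 0.3 to 7; stops about 0 and 27.4, the lamp lies before that stop. Steady friction 0.2 N m (4 N at the knob); stays where left
- carriage: grey carriage 72 x 74 x 13 mm on the rods, top 27 mm above the desk, with a closed petri dish (62 mm diameter, 13 mm high) clipped on its middle and a white line on its -x edge. Origin: centre of its underside. It slides only along the shuttle's y axis, driven by the crank through a self-locking screw
- dish_centre (a point): centre of the petri dish's top, 40 mm above the desk; moves with the carriage
- ring_centre (a point): centre of the ring lamp (96 mm outer, 72 mm inner diameter, from 66 to 78 mm above the desk), 72 mm above the desk and 192 mm from the crank's axis along the shuttle's y axis; fixed to the shuttle
- objective_case: loose round objective case, black with a clear top, 36 mm diameter, 59 mm tall, standing on the -x side of the shuttle. Origin: centre of its underside
- oil_bottle: loose small amber bottle with black cap, 27 mm diameter, 62 mm tall, standing on the -x side of the shuttle. Origin: centre of its underside
- filter_cube: loose black filter cube with a green window, 34 x 32 x 36 mm, standing beyond the shuttle's +y end. Origin: centre of its underside
- microscope: the tall white microscope (about 0.6 m), part of the fixed furniture at the robot's left: it fills roughly x 0.42 to 0.88, y 0.17 to 0.43, and the arm must swing clear of it (between robot and microscope, drawn in) on its way from the start pose at the left. Origin: centre of its foot on the desk

How it is judged:
By the outcome, as a careful person would: the job done as asked, in the order asked, and still so for the second after the job is handed in, with the robot touching nothing.
It also fails if it takes over 64 s, if anything falls off the work surface, if the arm or the gripper's body presses on something with over 40 N, if the wrist force passes 120 N, or if a joint passes its speed limit or range.

## Working session

There is one attempt and no reset: what is moved stays moved. The work goes in short steps, Python scripts to look and compute and a shell command to move; the robot and the scene stay as the last step left them, time stands still between calls to the robot, and variables do not carry over. Pictures are saved under pics/ and viewed, at most 10 in all, crops included, and the job is handed in when it is done.

```bash
ls; mkdir -p pics; python3 - <<'E'
from plant import readout, imaging, ctrl
import cv2,numpy as np
s=readout.get_state(); print({k:np.round(v,3).tolist() for k,v in s.items()}, ctrl.pinch_z)
for n in("scene","top"):
    d=imaging.snapshot(n); cv2.imwrite(f"pics/{n}0.png",d["pixels"][:,:,::-1])
    print(n,{k:np.round(v,4).tolist() for k,v in d.items() if k!="pixels"})
E
```

```text
pics
{'t': 0.0, 'qpos': [-1.165, 0.087, 0.175, 1.66, 0.0, 1.571], 'qd': [0.0, 0.0, -0.002, 0.002, 0.001, 0.001], 'effort': [-0.001, -52.038, 46.481, 0.016, -0.0, 0.0], 'ee_pos': [0.217, -0.505, 0.202], 'tool_rot': [-3.076, -0.633, 0.0], 'contact_force': [0.219, -0.329, 0.127], 'wrist_torque': [0.007, -0.017, -0.009], 'grip_force': 0.0, 'grip_width': 0.085} 0.0187
scene {'vertical_fov': 48.8208, 'cx': 323.6308, 'cy': 189.7064, 'origin': [0.0378, 0.5598, 0.738], 'orientation': [-0.9729, 2.4265, -1.1092]}
top {'vertical_fov': 52.3843, 'cx': 318.0368, 'cy': 202.2453, 'origin': [0.4782, 0.0274, 0.9471], 'orientation': [-2.2286, 2.1811, -0.0416]}
```

View pics/top0.png

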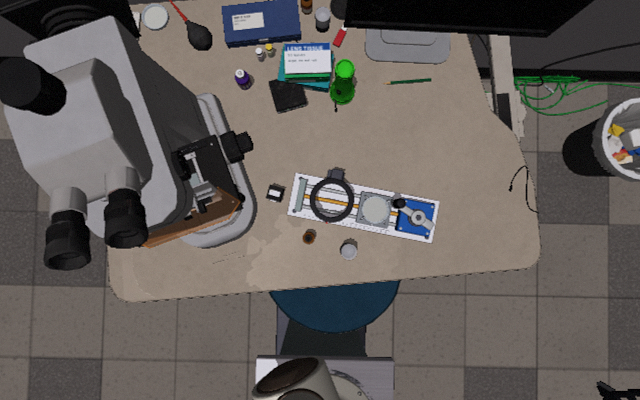

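View pics/scene0.png

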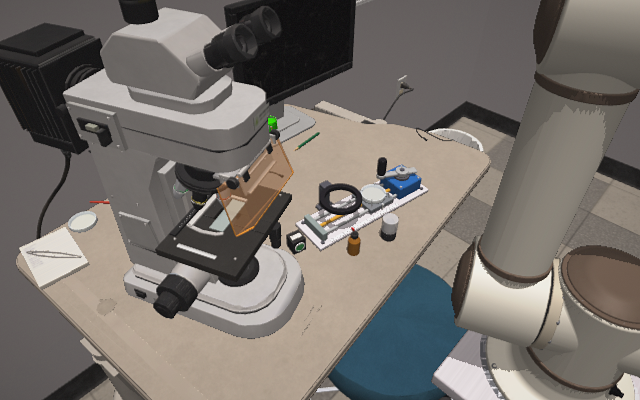

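The top view shows the shuttle from about (295,190) at the lamp end to (437,225) at the crank end. The ring is at (332,198), the dish at (375,209), the knob at (399,203), and the crank hub at (418,217). In the scene view the knob is at (382,165). I'll zoom in to get exact pixels.

```bash
python3 - <<'E'
import cv2,numpy as np
a=cv2.imread("pics/top0.png")[155:255,275:455]; b=cv2.imread("pics/scene0.png")[145:265,280:440]
a=cv2.resize(a,None,fx=4.4,fy=4.4,interpolation=2)[:440]; b=cv2.resize(b,None,fx=4.4,fy=4.4,interpolation=2)
cv2.imwrite("pics/a.png",a);cv2.imwrite("pics/b.png",b)
E
```

```text
(no output)
```

View pics/a.png

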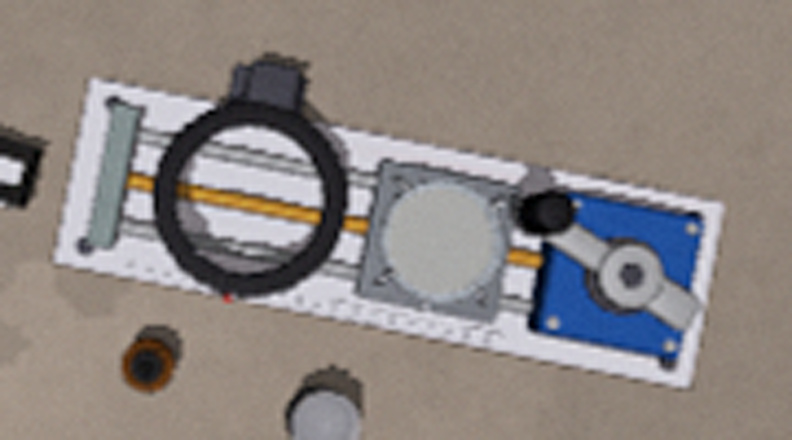

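View pics/b.png

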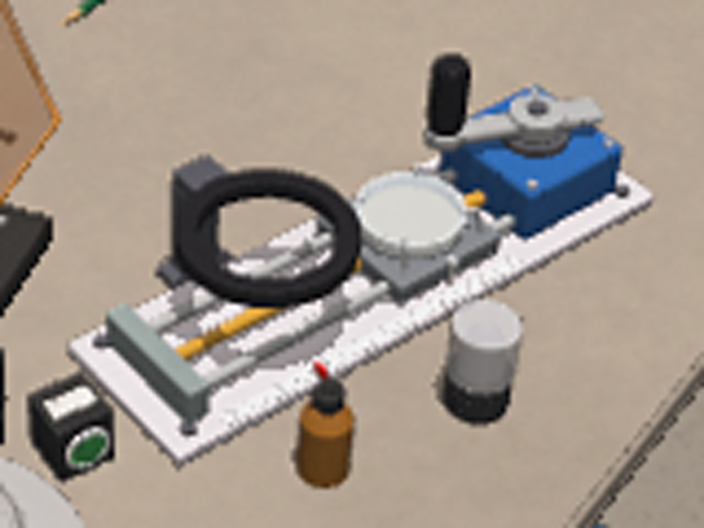

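The zoomed crops show the plate corners, the knob, the hub bolt, the dish and the ring clearly. The red pointer is at crop (228,298). Next I'll triangulate from the two views.

```bash
cat > h.py <<'E'
import numpy as np,cv2
from scipy.spatial.transform import Rotation as R
CAM={"scene":(48.8208,323.6308,189.7064,[0.0378,0.5598,0.738],[-0.9729,2.4265,-1.1092]),
"top":(52.3843,318.0368,202.2453,[0.4782,0.0274,0.9471],[-2.2286,2.1811,-0.0416])}
def ray(c,p):
    fov,cx,cy,o,r=CAM[c]; f=200/np.tan(np.radians(fov/2))
    d=R.from_rotvec(r).apply([(p[0]-cx)/f,(p[1]-cy)/f,1]); return np.array(o),d/np.linalg.norm(d)
def plane(c,p,z):
    o,d=ray(c,p); return o+d*(z-o[2])/d[2]
def tri(pt,ps):
    o1,d1=ray("top",pt);o2,d2=ray("scene",ps)
    t=np.linalg.lstsq(np.c_[d1,-d2],o2-o1,rcond=None)[0]
    a,b=o1+t[0]*d1,o2+t[1]*d2; return (a+b)/2,np.linalg.norm(a-b)
T=lambda x,y:((x+.5)/4.4-.5+275,(y+.5)/4.4-.5+155)
S=lambda x,y:((x+.5)/4.4-.5+280,(y+.5)/4.4-.5+145)
E
python3 - <<'E'
from h import *
np.set_printoptions(precision=4,suppress=True)
def knob(f,box):
    x0,y0,x1,y1=box; im=cv2.imread(f)
    m=(cv2.cvtColor(im,cv2.COLOR_BGR2HSV)[...,2]<60).astype(np.uint8)
    k=np.zeros_like(m);k[y0:y1,x0:x1]=m[y0:y1,x0:x1]
    n,l,st,c=cv2.connectedComponentsWithStats(k);i=1+st[1:,4].argmax();print(f,st[i],c[i]);return c[i]
kt=knob("pics/top0.png",(388,192,410,212));ks=knob("pics/scene0.png",(374,155,390,178))
print("knob",tri(kt,ks)); 
print("hub",tri(T(632,273),S(537,107)))
print("ring",tri(T(251,196),S(268,237)),plane("top",T(251,196),.078))
print("dish",tri(T(445,240),S(413,210)),plane("top",T(445,240),.04))
c=np.array([plane("top",T(*p),.01) for p in((93,78),(722,203),(690,386),(55,263))])
c2=np.array([plane("scene",S(*p),.01) for p in((70,350),(180,465),(652,195))])
print(c,c.mean(0),c2,[np.linalg.norm(c[i]-c[i-1]) for i in range(4)])
y=(c[0]+c[3]-c[1]-c[2]);y/=np.linalg.norm(y);o=c.mean(0);o[2]=0
print("yaxis",y,"axis",o-.115*y,"ringc",o+.077*y, "redptr",plane("top",T(228,298),.01),"case",plane("top",T(325,420),.059),"bottle",plane("top",T(148,364),.062))
E
```

```text
pics/top0.png [391 198  15  11 113] [398.2389 202.8673]
pics/scene0.png [377 158  10  18 140] [381.6071 166.4571]
knob (array([ 0.5098, -0.1456,  0.0849]), np.float64(0.0027212937705026865))
hub (array([ 0.4818, -0.1931,  0.0657]), np.float64(0.002113985788058268))
ring (array([ 0.5154, -0.0046,  0.0695]), np.float64(0.0025013379928629405)) [ 0.516  -0.0035  0.078 ]
dish (array([ 0.4967, -0.105 ,  0.0357]), np.float64(0.0020449230605413004)) [ 0.4974 -0.1037  0.04  ]
[[ 0.5792  0.0783  0.01  ]
 [ 0.5206 -0.2531  0.01  ]
 [ 0.4245 -0.2374  0.01  ]
 [ 0.4816  0.0959  0.01  ]] [ 0.5015 -0.0791  0.01  ] [[ 0.5727  0.0822  0.01  ]
 [ 0.4762  0.0995  0.01  ]
 [ 0.422  -0.2357  0.01  ]] [np.float64(0.09913556775609177), np.float64(0.33656006120659543), np.float64(0.09736776060853271), np.float64(0.33821039701795147)]
yaxis [0.1715 0.9852 0.    ] axis [ 0.4818 -0.1924  0.    ] ringc [ 0.5147 -0.0032  0.    ] redptr [0.4653 0.005  0.01  ] case [ 0.4067 -0.0431  0.059 ] bottle [0.4326 0.045  0.062 ]
```

The measurements agree with the given sizes:

| Quantity | Measured | Given |
|---|---|---|
| Hub position | (0.482, -0.193), within 1 mm of the plate estimate | – |
| Knob radius | 55 mm | 55 mm |
| Knob height | 0.085 m | 0.087 m |

The crank angle is about 1.93 rad. The dish has about 102 mm to go, which is 3.4 turns. I'll move above the knob.

```bash
python3 -m handwheel '[[[1,0.026,-0.0135,0,0],[1,0.026,-0.0135,0,0],[1,0.026,-0.0135,0,0],[1,0.026,-0.0135,0,0],[1,0.026,-0.0135,0,0],[1,0.026,-0.0135,0,0],[1,0.026,-0.0135,0,0],[1,0.026,-0.0135,0,0],[1,0.026,-0.0135,0,0],[1,0.026,-0.0135,0,0],[1,0.026,-0.0135,0,0],[1,0.026,-0.0135,0,0]]]'; python3 -m handwheel '[[[1,0.025,-0.013,0,0],[1,0.025,-0.013,0,0],[1,0.025,-0.013,0,0],[1,0.024,-0.013,0,0],[1,0,0,0,0],[1,0,0,0,0]]]'; python3 - <<'E'
from h import *
from plant import readout,imaging
s=readout.get_state(); d=imaging.snapshot("wrist"); cv2.imwrite("pics/w.png",d["pixels"][:,:,::-1])
Rt=R.from_rotvec(s["tool_rot"]);print(np.round(Rt.as_matrix(),4).tolist(),s["ee_pos"])
M=np.array(d["mount"]);f=200/np.tan(np.radians(d["vertical_fov"]/2));p=np.array(s["ee_pos"])
def pix(w):
    c=np.linalg.inv(M)@np.r_[Rt.inv().apply(np.array(w)-p),1]; return c[:2]/c[2]*f+[d["cx"],d["cy"]]
print("expect knob top",pix([.5095,-.1455,.109]),"hub",pix([.4815,-.193,.07]))
E
```

```text
t: 1.1
ee_pos: [0.4404, -0.232, 0.2021]
tool_rot: [-3.077, -0.633, 0.0]
contact_force: [0.8, 0.2, 1.2]
grip_width: 0.0854
grip_force: 0.0
t: 1.6
ee_pos: [0.5106, -0.1454, 0.2016]
tool_rot: [-3.076, -0.637, 0.002]
contact_force: [-0.4, 0.1, -0.3]
grip_width: 0.0855
grip_force: 0.0
[[0.9178, 0.397, -0.0013], [0.397, -0.9178, 0.0003], [-0.001, -0.0007, -1.0]] [ 0.51060724 -0.14540432  0.20163626]
expect knob top [319.97451137 186.68534792] hub [347.51829929 212.56229071]
```

View pics/w.png

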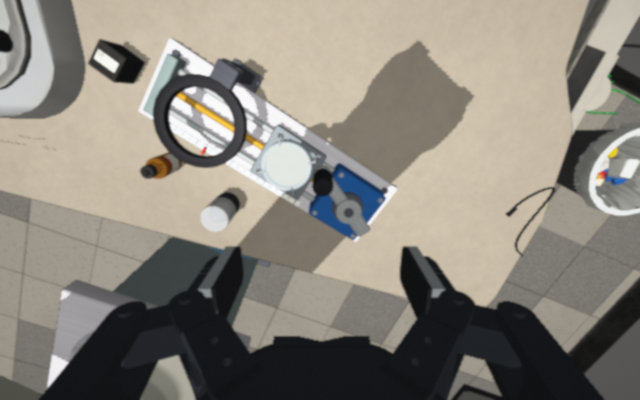

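The wrist view shows the knob at (322,183) and the hub at (348,212), against predictions of (320,187) and (347.5,212.6), so they agree to about 2 mm. I'll descend and grip.

```bash
python3 -m handwheel '[[[1,0,0,0.022,0],[1,0,0,0.022,0],[1,0,0,0.022,0],[1,0,0,0.022,0],[1,0,0,0.022,0],[1,0,0,0.02,0],[1,0,0,0,0],[1,0,0,0,0]]]'; python3 -m handwheel '[[[-1,0,0,0,0],[-1,0,0,0,0],[-1,0,0,0,0],[-1,0,0,0,0],[-1,0,0,0,0],[-1,0,0,0,0],[-1,0,0,0,0],[-1,0,0,0,0],[-1,0,0,0,0],[-1,0,0,0,0]]]'; python3 - <<'E'
from h import *
from plant import readout
s=readout.get_state();print(s["ee_pos"],s["contact_force"],s["wrist_torque"])
A=np.array([.4815,-.193]);Rt=R.from_rotvec(s["tool_rot"]).as_matrix()
u=np.array([.1715,.9852]);v=np.array([.9852,-.1715])
k=np.array(s["ee_pos"][:2])-A;print(np.hypot(*k)); t0=np.arctan2(k@u,-(k@v));print(t0)
# clockwise world: 15deg steps in tool axes, 24 per turn; first set starts at t0
P=lambda t:.055*(-np.cos(t)*v+np.sin(t)*u)
for i in range(24):
    d=P(t0+(i+1)*np.pi/12)-P(t0+i*np.pi/12); print(i,np.round([d@Rt[:2,0],d@Rt[:2,1]],4).tolist())
E
```

```text
t: 2.32
ee_pos: [0.5092, -0.1471, 0.072]
tool_rot: [-3.077, -0.631, 0.002]
contact_force: [0.3, -0.9, 0.9]
grip_width: 0.085
grip_force: 0.0
t: 3.15
ee_pos: [0.5106, -0.1465, 0.073]
tool_rot: [3.077, 0.633, 0.001]
contact_force: [-0.8, 0.6, 5.7]
grip_width: 0.0171
grip_force: 58.6
[ 0.51057694 -0.1465202   0.0730112 ] [-0.84586413  0.59822496  5.73880506] [ 0.0782851   0.17417517 -0.04530363]
0.05482554014251768
1.9574649594164193
0 [0.0066, 0.0128]
1 [0.003, 0.014]
2 [-0.0007, 0.0143]
3 [-0.0044, 0.0137]
4 [-0.0078, 0.0121]
5 [-0.0106, 0.0096]
6 [-0.0128, 0.0066]
7 [-0.014, 0.003]
8 [-0.0143, -0.0007]
9 [-0.0137, -0.0044]
10 [-0.0121, -0.0078]
11 [-0.0096, -0.0106]
12 [-0.0066, -0.0128]
13 [-0.003, -0.014]
14 [0.0007, -0.0143]
15 [0.0044, -0.0137]
16 [0.0078, -0.0121]
17 [0.0106, -0.0096]
18 [0.0128, -0.0066]
19 [0.014, -0.003]
20 [0.0143, 0.0007]
21 [0.0137, 0.0044]
22 [0.0121, 0.0078]
23 [0.0096, 0.0106]
```

```bash
python3 - <<'E'
from plant import imaging
import cv2,numpy as np
a=imaging.snapshot("wrist")["pixels"][:,:,::-1]; b=imaging.snapshot("scene")["pixels"][:,:,::-1]
a=cv2.resize(a[130:330,180:460],None,fx=1.6,fy=1.6); b=cv2.resize(b[100:240,300:430],(297,320),interpolation=2)
cv2.imwrite("pics/g.png",np.hstack([a,b]))
E
```

```text
(no output)
```

View pics/g.png

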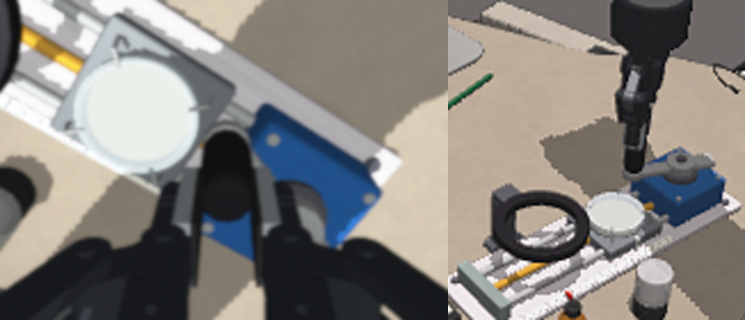

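The knob sits between the two fingers and the arm lies below them, so the grip is good. I'll try a first quarter turn and check the force.

```bash
python3 -m handwheel '[[[-1,0.0066,0.0128,0,0],[-1,0.003,0.014,0,0],[-1,-0.0007,0.0143,0,0],[-1,-0.0044,0.0137,0,0],[-1,-0.0078,0.0121,0,0],[-1,-0.0106,0.0096,0,0],[-1,0,0,0,0]]]'; cat > c.py <<'E'
from h import *
from plant import readout
s=readout.get_state();A=np.array([.4815,-.193])
u=np.array([.1715,.9852]);v=np.array([.9852,-.1715])
k=np.array(s["ee_pos"][:2])-A; print("r",np.hypot(*k),"th",np.arctan2(k@u,-(k@v)),"F",s["contact_force"])
E
python3 c.py
```

```text
t: 3.83
ee_pos: [0.5275, -0.2238, 0.073]
tool_rot: [3.077, 0.631, 0.001]
contact_force: [-1.5, -2.0, 5.7]
grip_width: 0.0169
grip_force: 59.2
r 0.05537208301959193 th -2.7241785953254642 F [-1.45857169 -1.96585463  5.67137364]
```

```bash
python3 -m handwheel '[[[-1,-0.0128,0.0066,0,0],[-1,-0.014,0.003,0,0],[-1,-0.0143,-0.0007,0,0],[-1,-0.0137,-0.0044,0,0],[-1,-0.0121,-0.0078,0,0],[-1,-0.0096,-0.0106,0,0],[-1,-0.0066,-0.0128,0,0],[-1,-0.003,-0.014,0,0],[-1,0.0007,-0.0143,0,0],[-1,0.0044,-0.0137,0,0],[-1,0.0078,-0.0121,0,0],[-1,0.0106,-0.0096,0,0]]]'; python3 c.py; python3 -m handwheel '[[[-1,0.0128,-0.0066,0,0],[-1,0.014,-0.003,0,0],[-1,0.0143,0.0007,0,0],[-1,0.0137,0.0044,0,0],[-1,0.0121,0.0078,0,0],[-1,0.0096,0.0106,0,0],[-1,0.0066,0.0128,0,0],[-1,0.003,0.014,0,0],[-1,-0.0007,0.0143,0,0],[-1,-0.0044,0.0137,0,0],[-1,-0.0078,0.0121,0,0],[-1,-0.0106,0.0096,0,0]]]'; python3 c.py
```

```text
t: 4.83
ee_pos: [0.4347, -0.1642, 0.0731]
tool_rot: [3.075, 0.631, 0.002]
contact_force: [1.7, -6.7, 1.6]
grip_width: 0.0169
grip_force: 59.0
r 0.05494837631732994 th 0.3792467596824295 F [ 1.67693274 -6.66999117  1.63918768]
t: 5.83
ee_pos: [0.5289, -0.2221, 0.073]
tool_rot: [-3.076, -0.634, -0.003]
contact_force: [-0.2, 5.7, 5.9]
grip_width: 0.0172
grip_force: 59.8
r 0.05561855875867279 th -2.7625483479968307 F [-0.23144874  5.67340401  5.87469084]
```

The force stays low and the radius holds. I'll make two more full turns, then measure.

```bash
python3 -m handwheel '[[[-1,-0.0128,0.0066,0,0],[-1,-0.014,0.003,0,0],[-1,-0.0143,-0.0007,0,0],[-1,-0.0137,-0.0044,0,0],[-1,-0.0121,-0.0078,0,0],[-1,-0.0096,-0.0106,0,0],[-1,-0.0066,-0.0128,0,0],[-1,-0.003,-0.014,0,0],[-1,0.0007,-0.0143,0,0],[-1,0.0044,-0.0137,0,0],[-1,0.0078,-0.0121,0,0],[-1,0.0106,-0.0096,0,0]]]'>/dev/null; python3 -m handwheel '[[[-1,0.0128,-0.0066,0,0],[-1,0.014,-0.003,0,0],[-1,0.0143,0.0007,0,0],[-1,0.0137,0.0044,0,0],[-1,0.0121,0.0078,0,0],[-1,0.0096,0.0106,0,0],[-1,0.0066,0.0128,0,0],[-1,0.003,0.014,0,0],[-1,-0.0007,0.0143,0,0],[-1,-0.0044,0.0137,0,0],[-1,-0.0078,0.0121,0,0],[-1,-0.0106,0.0096,0,0]]]'; python3 c.py
python3 -m handwheel '[[[-1,-0.0128,0.0066,0,0],[-1,-0.014,0.003,0,0],[-1,-0.0143,-0.0007,0,0],[-1,-0.0137,-0.0044,0,0],[-1,-0.0121,-0.0078,0,0],[-1,-0.0096,-0.0106,0,0],[-1,-0.0066,-0.0128,0,0],[-1,-0.003,-0.014,0,0],[-1,0.0007,-0.0143,0,0],[-1,0.0044,-0.0137,0,0],[-1,0.0078,-0.0121,0,0],[-1,0.0106,-0.0096,0,0]]]'>/dev/null; python3 -m handwheel '[[[-1,0.0128,-0.0066,0,0],[-1,0.014,-0.003,0,0],[-1,0.0143,0.0007,0,0],[-1,0.0137,0.0044,0,0],[-1,0.0121,0.0078,0,0],[-1,0.0096,0.0106,0,0],[-1,0.0066,0.0128,0,0],[-1,0.003,0.014,0,0],[-1,-0.0007,0.0143,0,0],[-1,-0.0044,0.0137,0,0],[-1,-0.0078,0.0121,0,0],[-1,-0.0106,0.0096,0,0]]]'; python3 -m handwheel '[[[-1,0,0,0,0],[-1,0,0,0,0]]]'; python3 c.py
python3 - <<'E'
from plant import imaging
import cv2,numpy as np
a=imaging.snapshot("top")["pixels"][:,:,::-1]; b=imaging.snapshot("scene")["pixels"][:,:,::-1]
cv2.imwrite("pics/top1.png",a);cv2.imwrite("pics/scene1.png",b)
a=cv2.resize(a[170:240,285:395],None,fx=5,fy=5,interpolation=2); b=cv2.resize(b[175:255,305:415],None,fx=5,fy=5,interpolation=2)[:,:]
w=np.zeros((400,1100,3),np.uint8);cv2.imwrite("pics/m1.png",cv2.resize(np.vstack([a[:,:],b])[:,:],None,fx=.8,fy=.8,interpolation=cv2.INTER_AREA))
E
```

```text
t: 7.83
ee_pos: [0.529, -0.222, 0.0729]
tool_rot: [-3.075, -0.634, -0.003]
contact_force: [-2.2, 5.8, 8.7]
grip_width: 0.0173
grip_force: 60.1
r 0.05565389872368599 th -2.7665199147429447 F [-2.21210546  5.80458849  8.72343604]
t: 9.83
ee_pos: [0.5291, -0.2219, 0.0729]
tool_rot: [-3.075, -0.634, -0.003]
contact_force: [-2.1, 6.8, 9.1]
grip_width: 0.017
grip_force: 60.3
t: 10.0
ee_pos: [0.5282, -0.2231, 0.073]
tool_rot: [3.077, 0.631, 0.001]
contact_force: [-3.5, -2.1, 8.7]
grip_width: 0.0171
grip_force: 60.2
r 0.055538088941310286 th -2.7417487208771805 F [-3.50244058 -2.05791285  8.6582497 ]
```

View pics/m1.png

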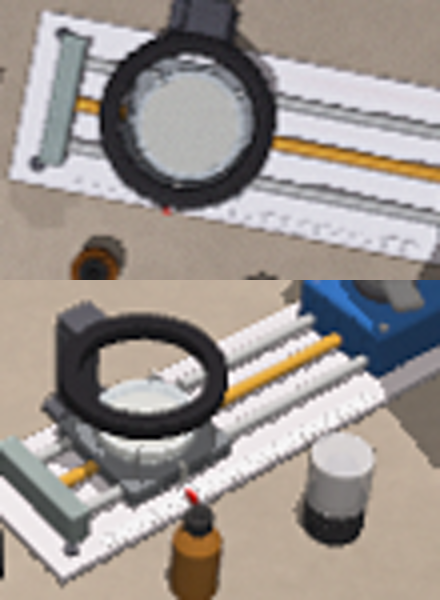

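The dish is nearly centred under the ring. The white line is at crop (183,467) and the pointer tip at (190,493). I'll measure the remainder.

```bash
cat > m.py <<'E'
from h import *
import sys
u=np.array([.1715,.9852,0]);v=np.array([.9852,-.1715,0]);A=np.array([.4815,-.193,0])
def proj(c,w):
    fov,cx,cy,o,r=CAM[c];f=200/np.tan(np.radians(fov/2));q=R.from_rotvec(r).inv().apply(np.array(w)-o);return q[:2]/q[2]*f+[cx,cy]
def fit(m,z):
    cs,_=cv2.findContours(m,cv2.RETR_EXTERNAL,cv2.CHAIN_APPROX_NONE);c=max(cs,key=cv2.contourArea)
    e=cv2.fitEllipse(cv2.convexHull(c)); p=(np.array(e[0])+.5)/8-.5
    w=plane("top",p,z); return round((w-A)@u,4),round((w-A)@v,4),np.round(e[1],1)/8
def run(f,sx):
    im=cv2.imread(f); x0,y0=sx-28,170
    b=cv2.resize(im[y0:y0+60,x0:x0+56],None,fx=8,fy=8,interpolation=cv2.INTER_CUBIC)
    full=cv2.resize(im,None,fx=8,fy=8,interpolation=cv2.INTER_CUBIC)
    hsv=cv2.cvtColor(full,cv2.COLOR_BGR2HSV)
    roi=np.zeros(hsv.shape[:2],np.uint8)
    k=np.ones((17,17),np.uint8)
    def blob(m,c,r):
        roi[:]=0;cv2.circle(roi,(int(c[0]*8),int(c[1]*8)),int(r*8),255,-1)
        m=cv2.bitwise_and(m,roi); return cv2.morphologyEx(m,cv2.MORPH_OPEN,k)
    dark=cv2.inRange(hsv,(0,0,0),(180,255,70)); 
    print("ring",fit(blob(dark,(332.5,199),27),.078))
    pale=cv2.inRange(hsv,(15,8,165),(80,45,225)); print("dish",fit(blob(pale,(sx,200 if sx<350 else 209.3),15.5),.04))
run("pics/top0.png",376);run(sys.argv[1],333)
im=cv2.imread("pics/top0.png");print(im[209,376],im[199,333])
E
python3 m.py pics/top1.png; python3 - <<'E'
from h import *
u=np.array([.1715,.9852,0]);v=np.array([.9852,-.1715,0]);A=np.array([.4815,-.193,0])
# vertical white line on carriage -x side (36 mm out): intersect ray with plane v=-0.036; pointer at z plane
def side(c,p,o_):
    o,d=ray(c,p);t=(-o_-(o-A)@v)/(d@v);w=o+t*d;return (w-A)@u,w[2]
s=lambda x,y:((x+.5)/4-.5+305,(y-280+.5)/4-.5+175)
print("line",side("scene",s(183,467),.036),"ptr",side("scene",s(190,493),.05),"ptr top",(plane("top",((166.5)/4+284.5,210.5/4+169.5),.012)-A)@u)
E
```

```text
ring (np.float64(0.1925), np.float64(0.0046), array([43.475, 49.3  ]))
line (np.float64(0.1886221848959828), np.float64(0.024613160950755164)) ptr (np.float64(0.19458994167260335), np.float64(0.018715656289641225)) ptr top 0.19313086835105284Traceback (most recent call last):
  File "m.py", line 23, in <module>
    run("pics/top0.png",376);run(sys.argv[1],333)
    ~~~^^^^^^^^^^^^^^^^^^^^^
  File "m.py", line 22, in run
    pale=cv2.inRange(hsv,(15,8,165),(80,45,225)); print("dish",fit(blob(pale,(sx,200 if sx<350 else 209.3),15.5),.04))
                                                               ~~~^^^^^^^^^^^^^^^^^^^^^^^^^^^^^^^^^^^^^^^^^^^^^^^^^^^
  File "m.py", line 7, in fit
    cs,_=cv2.findContours(m,cv2.RETR_EXTERNAL,cv2.CHAIN_APPROX_NONE);c=max(cs,key=cv2.contourArea)
                                                                       ~~~^^^^^^^^^^^^^^^^^^^^^^^^
ValueError: max() iterable argument is empty
```

Three estimates agree: the white line stands about 4–5 mm short of the pointer, and the turn count predicts 4.3 mm. I'll advance 0.79 rad (3.75 mm) and look again.

```bash
python3 -m handwheel '[[[-1,-0.0128,0.0066,0,0],[-1,-0.014,0.003,0,0],[-1,-0.0143,-0.0007,0,0],[-1,0,0,0,0],[-1,0,0,0,0]]]'; python3 c.py; python3 - <<'E'
from plant import imaging
import cv2,numpy as np
a=imaging.snapshot("wrist")["pixels"][:,:,::-1]; b=imaging.snapshot("scene")["pixels"][:,:,::-1];t=imaging.snapshot("top")["pixels"][:,:,::-1]
cv2.imwrite("pics/scene2.png",b);cv2.imwrite("pics/top2.png",t);cv2.imwrite("pics/w2.png",a)
print(t[199,333],t[199,328])
b=cv2.resize(b[195:245,325:375],(400,400),interpolation=2); t=cv2.resize(t[175:225,308:358],(400,400),interpolation=2)
a=cv2.resize(a,(320,200))
c=np.zeros((600,800,3),np.uint8);c[:400,:400]=b;c[:400,400:]=t;c[400:,:320]=a
cv2.imwrite("pics/m2.png",c)
E
```

```text
t: 10.52
ee_pos: [0.4937, -0.2471, 0.073]
tool_rot: [3.077, 0.632, 0.001]
contact_force: [-4.2, -1.1, 8.4]
grip_width: 0.0171
grip_force: 60.2
r 0.055409360285948575 th -1.9643261297406032 F [-4.16580459 -1.09514833  8.3898451 ]
[177 181 180] [180 182 182]
```

View pics/m2.png

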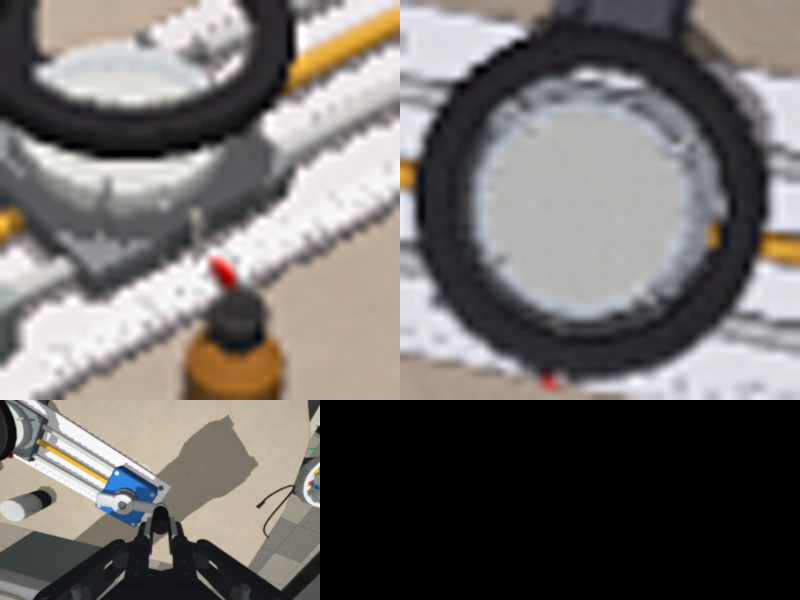

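The white line is now at scene crop (197,235), with the pointer tip at (213,260). In the top crop the dish disc is centred near (583,212) inside the ring at (592,205).

```bash
python3 - <<'E'
from h import *
np.set_printoptions(precision=4,suppress=True)
u=np.array([.1715,.9852,0]);v=np.array([.9852,-.1715,0]);A=np.array([.4815,-.193,0])
def side(c,p,o_):
    o,d=ray(c,p);t=(-o_-(o-A)@v)/(d@v);w=o+t*d;return np.array([(w-A)@u,w[2]])
s=lambda x,y:((x+.5)/8-.5+325,(y+.5)/8-.5+195); t=lambda x,y:((x-400+.5)/8-.5+308,(y+.5)/8-.5+175)
print("line",side("scene",s(197,235),.036),"tip",side("scene",s(213,260),.046),side("scene",s(213,260),.05))
P=lambda c,p,z:np.array([(plane(c,p,z)-A)@u,(plane(c,p,z)-A)@v])
print("ptr scene z.014",P("scene",s(213,260),.014),"ptr top",P("top",t(548,381),.014))
# dish: before vs after with the same disc colour mask; ring by dark mask
def blob(f,c,r,lo,hi):
    im=cv2.resize(cv2.imread(f),None,fx=8,fy=8,interpolation=cv2.INTER_CUBIC).astype(int)
    m=((im.max(2)>=lo)&(im.max(2)<=hi)&(im.max(2)-im.min(2)<22)).astype(np.uint8)
    k=np.zeros_like(m);cv2.circle(k,(int(c[0]*8),int(c[1]*8)),int(r*8),1,-1);m=cv2.morphologyEx(m*k,cv2.MORPH_OPEN,np.ones((25,25),np.uint8))
    c=max(cv2.findContours(m,0,1)[0],key=cv2.contourArea);(x,y),r=cv2.minEnclosingCircle(c);M=cv2.moments(c)
    q=np.array([M["m10"],M["m01"]])/M["m00"];return (q+.5)/8-.5,np.sqrt(M["m00"]/np.pi)/8
for f,c in(("top0",(375.7,209)),("top1",(332.7,199.6)),("top2",(330.5,201.1))):
    q,r=blob(f"pics/{f}.png",c,15,168,190);print(f,q,r,P("top",q,.04))
    # white disc
E
```

```text
line [0.1917 0.0182] tip [0.194  0.0176] [0.1976 0.0232]
ptr scene z.014 [ 0.1916 -0.0434] ptr top [ 0.1933 -0.0497]
top0 [372.295  205.0606] 7.440500805464742 [0.1    0.0079]
top1 [332.2125 200.6055] 12.291776800525012 [0.1897 0.0004]
top2 [330.5827 200.3469] 11.883295420642792 [0.1934 0.0003]
```

The dish is within about 1 mm of centre by the top camera (dish 0.1934, pointer 0.1933, ring 0.1925). I'll let go with a partial opening that stays clear of the hub, lift straight up, and check from closer with the wrist camera.

```bash
python3 -m handwheel '[[[0,0,0,0,0],[0,0,0,0,0],[0,0,0,0,0],[0,0,0,0,0],[0,0,0,0,0],[0,0,0,0,0]]]'; python3 -m handwheel '[[[0,0,0,-0.015,0],[0,0,0,-0.025,0],[0,0,0,-0.03,0],[0,0,0,-0.03,0],[0,0,0,-0.03,0],[0,0,0,0,0]]]'; python3 - <<'E'
from h import *
from plant import readout,imaging
s=readout.get_state();d=imaging.snapshot("wrist");Rt=R.from_rotvec(s["tool_rot"]);M=np.array(d["mount"])
print("mount",M.round(4).tolist(),d["vertical_fov"],d["cx"],d["cy"])
cam=Rt.apply(M[:3,3])+s["ee_pos"];print("cam",cam,"fwd",Rt.apply(M[:3,2]))
# TCP target so that the pointer region lies in view centre from straight above the ring
print("ring - cam ground", np.array([.5147,-.0032])-cam[:2])
E
```

```text
t: 11.17
ee_pos: [0.4935, -0.2465, 0.072]
tool_rot: [-3.077, -0.633, 0.0]
contact_force: [-0.5, -0.5, -0.2]
grip_width: 0.0427
grip_force: 0.0
t: 11.67
ee_pos: [0.495, -0.2473, 0.2085]
tool_rot: [3.072, 0.632, 0.01]
contact_force: [-0.1, -0.3, 0.5]
grip_width: 0.0428
grip_force: 0.0
mount [[-0.0, -0.9474, -0.3201, 0.0822], [1.0, 0.0, -0.0001, 0.0009], [0.0001, -0.3201, 0.9474, -0.1715], [0.0, 0.0, 0.0, 1.0]] 71.83278596940855 321.094041338042 192.41973580306853
cam [ 0.56959926 -0.21508009  0.38041361] fwd [-0.28732563 -0.12954258 -0.94903251]
ring - cam ground [-0.05489926  0.21188009]
```

```bash
python3 -m handwheel '[[[1,0.0137,-0.0208,0,0],[1,0.0137,-0.0208,0,0],[1,0.0137,-0.0208,0,0],[1,0.0137,-0.0208,0,0],[1,0.0137,-0.0208,0,0],[1,0.0137,-0.0208,0,0],[1,0.0137,-0.0208,0,0],[1,0.0137,-0.0208,0,0],[1,0,0,0,0],[1,0,0,0,0],[1,0,0,0,0],[1,0,0,0,0]]]'; python3 - <<'E'
from h import *
from plant import readout,imaging
import json
s=readout.get_state();d=imaging.snapshot("wrist");Rt=R.from_rotvec(s["tool_rot"]);M=np.array(d["mount"])
im=d["pixels"][:,:,::-1];cv2.imwrite("pics/w3.png",im);C=Rt.as_matrix()@M[:3,:3];o=Rt.apply(M[:3,3])+s["ee_pos"]
json.dump([C.tolist(),o.tolist(),d["vertical_fov"],d["cx"],d["cy"]],open("w3.json","w"))
f=200/np.tan(np.radians(d["vertical_fov"]/2));q=C.T@(np.array([.5147,-.0032,.06])-o);p=q[:2]/q[2]*f+[d["cx"],d["cy"]]
x,y=int(p[0])-80,int(p[1])-60;print("cam",o,"ring px",p,"crop origin",x,y)
cv2.imwrite("pics/w3c.png",cv2.resize(im[max(y,0):y+120,max(x,0):x+160],None,fx=5,fy=5,interpolation=2))
E
```

```text
t: 12.72
ee_pos: [0.5282, -0.0512, 0.2018]
tool_rot: [-3.077, -0.632, 0.001]
contact_force: [0.6, 0.0, -0.5]
grip_width: 0.0857
grip_force: 0.0
cam [ 0.60422977 -0.01960418  0.3732597 ] ring px [277.87050369 167.77705448] crop origin 197 107
```

View pics/w3c.png

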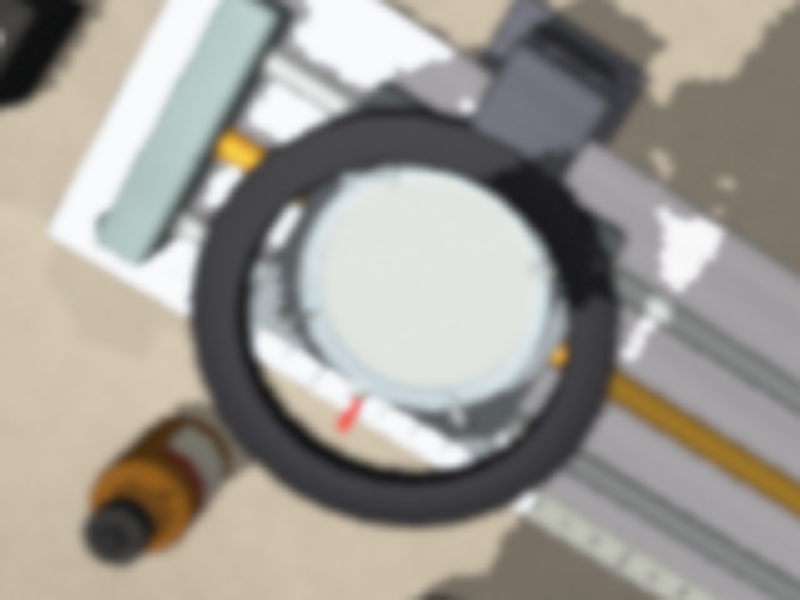

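The wrist view shows the dish, centred at crop (435,278), inside the ring at (405,315). The pointer tip is at (358,402) and a white mark at (457,412). I'll cast these onto their planes.

```bash
python3 - <<'E'
from h import *
import json
np.set_printoptions(precision=4,suppress=True)
C,o,fov,cx,cy=json.load(open("w3.json"));C=np.array(C);o=np.array(o);f=200/np.tan(np.radians(fov/2))
u=np.array([.1715,.9852,0]);v=np.array([.9852,-.1715,0]);A=np.array([.4815,-.193,0])
def P(x,y,z):
    d=C@[((x+.5)/5-.5+197-cx)/f,((y+.5)/5-.5+107-cy)/f,1];w=o+d*(z-o[2])/d[2];return np.array([(w-A)@u,(w-A)@v])
for n,x,y,z in(("tip",358,402,.012),("ptr tail",345,430,.012),("mark",457,412,.027),("dish",435,278,.04),("corner -x-y",478,455,.027),
 ("plate corner",50,232,.01)):print(n,P(x,y,z))
def circ(m,z,up=8):
    c=max(cv2.findContours(m,0,1)[0],key=cv2.contourArea);e=cv2.fitEllipse(cv2.convexHull(c));print(e,P(*e[0],z))
im=cv2.imread("pics/w3c.png");h=cv2.cvtColor(im,cv2.COLOR_BGR2HSV)
k=np.ones((15,15),np.uint8)
pale=((h[...,2]>205)&(h[...,1]<30)).astype(np.uint8);roi=np.zeros_like(pale);cv2.circle(roi,(432,280),140,1,-1)
circ(cv2.morphologyEx(pale*roi,cv2.MORPH_OPEN,k),.04)
dark=(h[...,2]<90).astype(np.uint8);roi[:]=0;cv2.circle(roi,(405,315),217,1,-1);dark=cv2.morphologyEx(dark*roi,cv2.MORPH_OPEN,k)
circ(dark,.078)
# inner ring edge by hand: left, right, top-left, bottom
from numpy.linalg import lstsq
pts=np.array([P(x,y,.078) for x,y in((193,300),(612,330),(390,522),(250,455),(560,460),(240,180),(380,112))])
s=lstsq(np.c_[2*pts,np.ones(len(pts))],(pts**2).sum(1),rcond=None)[0];print("ring outer",s[:2],"r",np.sqrt(s[2]+s[:2]@s[:2]))
pts=np.array([P(x,y,.04) for x,y in((300,285),(568,330),(420,408),(400,165),(310,230),(540,365))])
s=lstsq(np.c_[2*pts,np.ones(len(pts))],(pts**2).sum(1),rcond=None)[0];print("dish outer",s[:2],"r",np.sqrt(s[2]+s[:2]@s[:2]))
def proj(a,b,z):
    w=A+a*u+b*v;w[2]=z;q=C.T@(w-o);p=q[:2]/q[2]*f+[cx-197,cy-107];return (p+.5)*5-.5
print("line expected at",proj(.1925,-.036,.027),proj(.1925,-.036,.014),"carriage corners",[proj(.1925+i,-.036,.027) for i in(-.037,.037)])
E
```

```text
tip [ 0.1903 -0.0444]
ptr tail [ 0.1893 -0.0535]
mark [ 0.1671 -0.027 ]
dish [0.1904 0.0043]
corner -x-y [ 0.1563 -0.0342]
plate corner [ 0.2821 -0.0486]
((421.0386962890625, 292.6940612792969), (238.65872192382812, 248.42184448242188), 128.3859405517578) [ 0.1914 -0.0008]
((407.740966796875, 313.18536376953125), (422.164794921875, 429.0229187011719), 107.41738891601562) [0.1916 0.0041]
ring outer [0.1909 0.0005] r 0.04634475226224144
dish outer [0.1888 0.0021] r 0.03254925258057938
line expected at [356.1891 389.2614] [364.9619 375.1961] carriage corners [array([477.0134, 461.6298]), array([230.9696, 314.2605])]
```

By the wrist view the dish (0.1914) and ring (0.1916) coincide. The dish rim just hides the white line from here, so I'll shift the camera over the ring to see the line directly.

```bash
python3 -m handwheel '[[[1,-0.018,-0.0117,0.012,0],[1,-0.018,-0.0117,0.012,0],[1,-0.018,-0.0117,0.012,0],[1,-0.018,-0.0117,0.012,0],[1,0,0,0,0],[1,0,0,0,0],[1,0,0,0,0],[1,0,0,0,0]]]'; python3 - <<'E'
from h import *
from plant import readout,imaging
import json
s=readout.get_state();d=imaging.snapshot("wrist");Rt=R.from_rotvec(s["tool_rot"]);M=np.array(d["mount"])
im=d["pixels"][:,:,::-1];cv2.imwrite("pics/w4.png",im);C=Rt.as_matrix()@M[:3,:3];o=Rt.apply(M[:3,3])+s["ee_pos"]
u=np.array([.1715,.9852,0]);v=np.array([.9852,-.1715,0]);A=np.array([.4815,-.193,0])
json.dump([C.tolist(),o.tolist(),d["vertical_fov"],d["cx"],d["cy"]],open("w4.json","w"))
f=200/np.tan(np.radians(d["vertical_fov"]/2))
def proj(a,b,z):
    w=A+a*u+b*v;w[2]=z;q=C.T@(w-o);return q[:2]/q[2]*f+[d["cx"],d["cy"]]
p=proj(.192,-.02,.03);x,y=max(int(p[0])-50,0),max(int(p[1])-38,0);print("cam uv",(o-A)@u,(o-A)@v,o[2],"crop",x,y)
k=lambda p:np.round((p-[x,y]+.5)*8-.5)
print("dir along v at line:",k(proj(.192,-.036,.027)),k(proj(.192,-.036,.015)),k(proj(.192,-.045,.012)),k(proj(.192,0,.04)),"5mm in u:",k(proj(.197,-.036,.027)))
cv2.imwrite("pics/w4c.png",cv2.resize(im[y:y+75,x:x+100],None,fx=8,fy=8,interpolation=2))
E
```

```text
t: 13.43
ee_pos: [0.4448, -0.0364, 0.155]
tool_rot: [3.077, 0.632, 0.002]
contact_force: [-1.5, -0.2, -0.2]
grip_width: 0.0856
grip_force: 0.0
cam uv 0.19216542108157014 0.0061443069528431885 0.3265583565632919 crop 257 83
dir along v at line: [344. 415.] [350. 404.] [318. 456.] [489. 180.] 5mm in u: [312. 394.]
```

View pics/w4c.png

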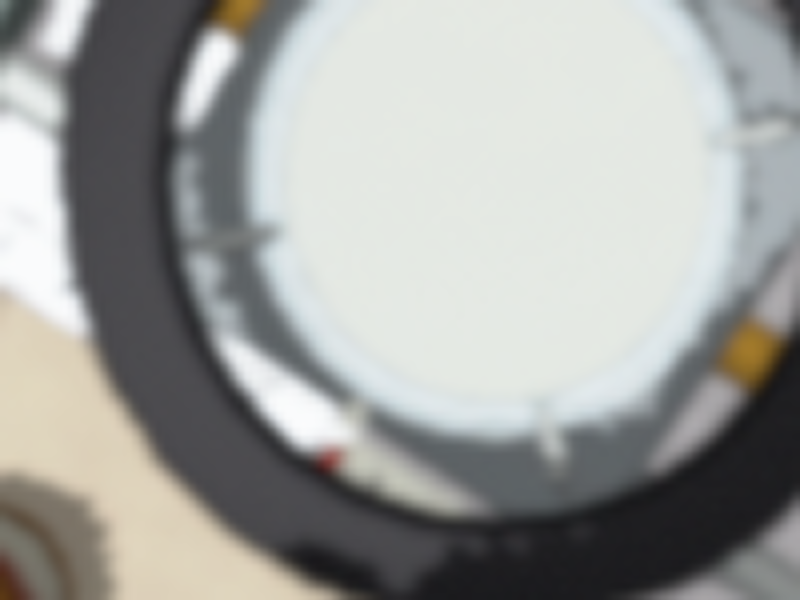

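From directly above, the white line is at (355,413) and the pointer tip at (332,458). A perfectly aligned tip would be at about (329,454), so the line is within about 0.6 mm of the pointer. The dish sits evenly inside the ring, and the gripper is open and clear of everything. I'm handing in.

```bash
python3 -c "
from plant import finish_job
print(finish_job())"
```

```text
the job is handed in; nothing more can be done
None
```

I turned the crank about 3.4 turns, which put the carriage's white line within about 0.6 mm of the red pointer with the dish centred under the ring lamp; I then let go of the crank and handed the job in at about 13.5 s.

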